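# Close the bench tester and hold its spring slide at the mark

## Robot

A 6-joint arm with a two-finger parallel gripper is mounted at the origin on the work surface. World frame = base frame: x ahead of the robot, y to its left, z up, the work surface at z = 0. Lengths are in m, angles in rad, forces in N, time in s.
With the tool pointing down it reaches from about 0.35 to 0.875 m from the base axis. Payload 15.5 kg.
Tool frame: the origin (TCP) lies midway between the tips of the shut fingers; the grasp point (between the pads) lies 19 mm behind it; z points along the fingers, y is the line along which they close (so a half turn about z gives the same grasp; the last joint's range is limited). The gripper opens to 85 mm and grips with 20 to 120 N. Pads are 22 mm wide; open, the fingers measure 114 mm over their backs; the gripper's body (76 mm by 85 mm) begins 54 mm behind the grasp point. The pads swing forward as they close: fully open they stand 13 mm farther back than shut.
Start: joints at [-1.278, 0.494, 1.345, -0, 1.302, -0.096], TCP at [0.236, -0.579, 0.231] pointing down, gripper open.
Joint ranges: [-2.91, 2.91], [-0.82, 2.16], [0.22, 2.67], [-1.22, 4.37], [0.12, 2.79], [-3.08, 3.08]. Speed limits (rad/s): [1.89, 1.89, 2.57, 3.01, 3.01, 3.01].

## Interface

Orientations are given as [roll, pitch, yaw] about the fixed x, y, z axes, in that order (R = Rz(yaw) Ry(pitch) Rx(roll)).
In Python, from bench import manip gives the robot as it stands. Calls block until the motion is done:
- manip.movep(position, orientation): joint-space move of the TCP to a pose.
- manip.move_linear(position, attitude=None, speed=0.15): straight line of the TCP; attitude=None keeps the orientation; speed is the mean speed in m/s.
- manip.move_joints(angles): joint-space move.
- manip.ungrasp() and manip.close(force=None): open the fingers fully, or close them until they stop; force is the grip in N (None keeps the last).
- manip.hold(seconds).
- manip.inverse_kinematics(position, orientation): joint angles nearest the present ones, or None.
- manip.get_state(): the state.
- manip.read_camera(name): name is "scene" or "side" or "wrist"; returns a dict with "img" (420x560x3 uint8, blue, green, red), "fovy" (degrees; the focal length in pixels is half the picture's height over the tangent of half this angle, whatever the lens; pixels are square), "cx", "cy" (the principal point, pixels), "R" (3x3) and "t" (3): a world point X has camera coordinates R X + t. Camera axes: x right, y down, z forward; pixel columns grow to the right and rows downward; lengths in m; the calibration is good to about 2 mm. A picture is of the moment at which its call begins. There is no depth.
A pose or a line that the arm cannot do raises manip.MotionError and nothing moves.
- manip.hand_in(): hands the job in; it is judged then, once.
The state is a dict: "time": time; "q": joint angles; "dq": joint speeds; "joint_torque": joint torques, N m; "eef_pos": TCP position; "tool_rot": TCP orientation; "wrist_force": force on the tool from outside, world axes, zero at the start; "moment": the same for the moment, N m; "width": finger opening in m; "grasp_force": force on a finger pad.
Only numpy, scipy, OpenCV 4.12 (cv2) and the standard library are available. Lean on these libraries where they do the work, as an engineer would, in place of code of your own. Each camera call takes 0.05 s, during which the arm holds its last target. There are 200 camera calls.

## Task

The module is already loaded in the bench tester: put the loose grey cover on the tester's open bay, fully home with its plug inside the walls, and let go of it. Then take the upright paddle of the spring-return slide, pull it out until the slide's pointer stands opposite the blade of the index clamp, and keep holding it there: the program finishes while the robot still holds the slide at the mark, with the cover still on. Leave the tape roll, the screwdriver and the terminal strip where they are.

Things in the scene. Friction and masses are not known exactly. Their poses are not given: they have to be found in the camera images.
- bay (a point): Centre of the mouth of the tester's open grey bay, at its rim, 45 mm above the bench. Bay 110 (x) x 84 (y) mm outside, walls 6 mm, mouth 98 x 72 mm; the black module in it ends 13 mm below the rim. x points from the slide to the bay, away from the robot; z up. The tester is fixed to the bench, turned up to 0.3 rad. At -x of the bay: slide in guide ways 30 mm high; at their +y side a low rail.
- cover_grip (a point): Centre of the black bar knob (50 mm along x, 16 along y, 32 high) on the loose grey cover, which lies plug down on the bench beside the tester. Plate 110 (x) x 84 (y) x 5 mm, under it a plug 91 x 65 x 8 mm (3.5 mm play a side in the bay). The point is 16 mm above the plate's top, 29 mm above the bench, 21 mm above the bay's rim when home. Fits also turned by half a turn. 0.15 to 0.31 kg.
- paddle (a point): Centre of the slide's upright black paddle: 14 mm thick along x (pull direction), 52 mm wide along y, 42 mm high, its underside 60 mm and its top 102 mm above the bench, on a 12 x 20 mm steel stem. Axes as the bay's. At rest 120 mm from the bay's centre towards -x (65 mm from the bay's front wall). Can be pinched from above, fingers before and behind it.
- pointer (a point): Tip of the slide's pointer: a bright metal blade 8 mm wide (x) and 4 mm thick that sticks out of the slide to +y, 34 mm above the bench; moves with the slide. Axes as the bay's.
- mark_tip (a point): The mark: tip of the bright metal blade, 8 mm wide (x), of the index clamp, a dark block with a round screw head on the rail beside the slide. It points to -y at the pointer, at the same height (34 mm above the bench), 2 mm between the tips when opposite. Fixed tight, at a different place each time, 25 to 55 mm towards -x from the resting pointer. Axes as the bay's.
- slide (a joint): How far the slide is pulled out, in m: 0 at rest (fully in), grows as it is pulled along the bay's -x, end stop at 0.080. A spring pulls it back: 4 N at rest, plus 1 N for every 10 mm; let go, it runs home.
- tape: Bystander: black tape roll, 70 mm across, 18 mm high, lying flat; origin at the centre of its underside.
- screwdriver: Bystander: screwdriver lying on the bench; origin on its underside.
- terminals: Bystander: grey terminal strip 70 x 22 x 16 mm with brass screws; origin at the centre of its underside.
Not all that is in view belongs to the job. Of the things shaped like the part that bears cover_grip, the grey one is meant.

How it is judged:
On the way, in this order (a step that is already met when the one before it is completed fails the run):
1. the cover is fully home on the bay and let go, the slide still at rest (x of cover_grip in the frame of bay between -0.006 and 0.006 m and y of cover_grip in the frame of bay between -0.006 and 0.006 m and z of cover_grip in the frame of bay below 0.024 m and angle between the x axis of cover_grip and the x axis of bay, either way round below 0.12 rad and angle between cover_grip's own z axis and vertical below 0.04 rad and contact force between the fingers and cover below 0.3 N and value of joint slide below 0.006 m), for 0.2 s.
2. the slide is pulled out and held with its pointer at the mark (x of pointer in the frame of mark_tip between -0.005 and 0.005 m and velocity of joint slide between -0.01 and 0.01 m/s and contact force between the fingers and slide above 1.5 N), for 0.3 s.
At the end, for the whole second after the job is handed in: The cover is fully home on the bay (centred within 6 mm, level, knob centre less than 24 mm above the rim) and not touched by the fingers; the fingers hold the slide (contact force over 1.5 N) still, its pointer within 5 mm of the mark along the pull direction; this lasts through the last second (all of step 2 and x of cover_grip in the frame of bay between -0.006 and 0.006 m and y of cover_grip in the frame of bay between -0.006 and 0.006 m and z of cover_grip in the frame of bay below 0.024 m and angle between the x axis of cover_grip and the x axis of bay, either way round below 0.12 rad and angle between cover_grip's own z axis and vertical below 0.04 rad and contact force between the fingers and cover below 0.3 N); the arm keeps its last pose, push and grip.
It fails at once if the tape roll is shifted by more than 30 mm (distance of tape from where it was at the start of the episode above 0.03 m).
It fails at once if the screwdriver is shifted by more than 30 mm (distance of screwdriver from where it was at the start of the episode above 0.03 m).
It fails at once if the terminal strip is shifted by more than 30 mm (distance of terminals from where it was at the start of the episode above 0.03 m).
It also fails if it takes over 54 s, if anything falls off the work surface, if the arm or the gripper's body presses on something with over 40 N, if the wrist force passes 120 N, or if a joint passes its speed limit or range.

## Working session

There is one attempt and no reset: what is moved stays moved. The work goes in short steps, each a Python script; the robot and the scene stay as the last script left them, time stands still between calls to the robot, and variables do not carry over. Pictures are saved under pics/ and viewed, at most 10 in all, crops included, and the job is handed in when it is done.

```bash
mkdir -p pics; cat > h.py <<'E'
import numpy as np, cv2
from bench import manip
def shot(n,f):
    c=manip.read_camera(n); cv2.imwrite('pics/'+f+'.png',c['img']); np.savez('pics/'+f,**{k:np.array(c[k]) for k in c}); return c
def load(f): return dict(np.load('pics/'+f+'.npz'))
def K(c):
    f=210/np.tan(np.radians(float(c['fovy']))/2); return np.array([[f,0,c['cx']],[0,f,c['cy']],[0,0,1]],float)
def back(c,uv,z):
    uv=np.atleast_2d(uv).astype(float); d=(np.linalg.inv(K(c))@np.c_[uv,np.ones(len(uv))].T).T@c['R']
    o=-c['R'].T@c['t']; return o+d*((z-o[2])/d[:,2])[:,None]
def proj(c,X):
    p=(np.atleast_2d(X)@c['R'].T+c['t'])@K(c).T; return p[:,:2]/p[:,2:]
E
python3 - <<'E'
from h import *
a=shot('scene','s0');b=shot('side','d0');w=shot('wrist','w0')
for c in(a,b,w):print(c['fovy'],c['cx'],c['cy'],-c['R'].T@c['t'],c['R'][2])
E
```

```text
51.44484848038731 278.4965247176097 212.22145910335433 [1.42930358 0.4686403  1.02111068] [-0.61699626 -0.35214153 -0.70378403]
55.107957369123 282.2336767184032 205.32776408312762 [0.23507949 0.74673871 0.72962343] [ 0.3551328  -0.70132479 -0.61808109]
64.33260014952383 278.16228066780354 208.34675572873564 [ 0.31254613 -0.54644732  0.37273689] [-0.30072215 -0.12085403 -0.94602352]
```

View pics/s0.png

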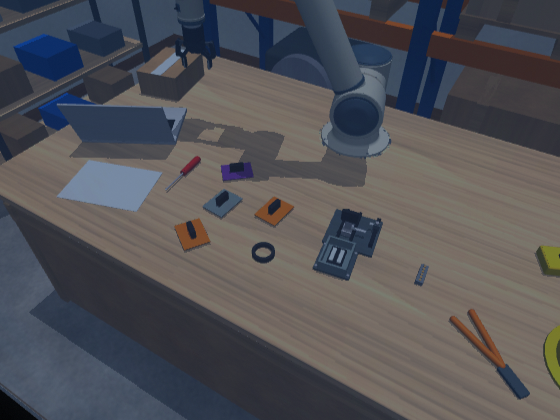

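View pics/d0.png

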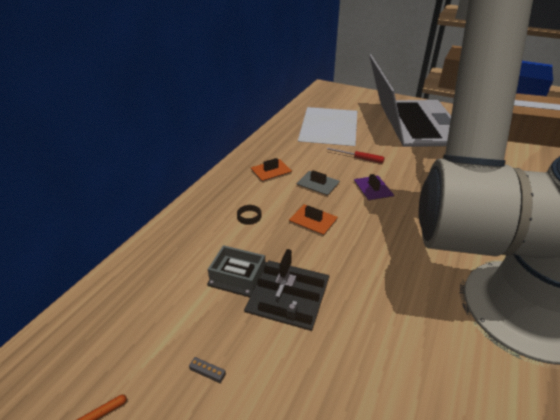

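Things shaped like the cover, in the scene view: grey (222,203), orange (192,235) and (274,211), purple (236,171). The grey one fits the description. Tester: bay at (337,257), slide and paddle at (350,220). Next I'll get rough positions and a confirming crop.

```bash
python3 - <<'E'
from h import *
a=load('s0');b=load('d0')
for n,p,q,z in(('cover',(222,203),(318,182),.02),('bay',(337,255),(237,266),.045),('paddletop',(351,212),(287,255),.1),('tape',(263,252),(249,214),.009),('term',(421,274),(207,370),.01)):
    print(n,back(a,p,z).round(3),back(b,q,z).round(3))
i=a['img'];j=b['img']
A=cv2.resize(i[150:280,160:390],None,fx=3.4,fy=3.4,interpolation=2)[:,:400*2]
l=cv2.resize(i[180:260,165:305],(400,229),interpolation=2);r=cv2.resize(j[145:225,245:385],(400,229),interpolation=2)
l2=cv2.resize(i[195:285,305:395],(400,360)if 0 else(360,360),interpolation=2);r2=cv2.resize(j[240:330,200:340],(440,283),interpolation=2)
o=np.zeros((600,800,3),np.uint8);o[:229,:400]=l;o[:229,400:]=r;o[235:595,:360]=l2;o[235:518,360:]=r2
cv2.imwrite('pics/c0.png',o)
E
```

```text
cover [[ 0.611 -0.215  0.02 ]] [[ 0.597 -0.212  0.02 ]]
bay [[0.638 0.215 0.045]] [[0.619 0.219 0.045]]
paddletop [[0.508 0.194 0.1  ]] [[0.508 0.184 0.1  ]]
tape [[0.713 0.009 0.009]] [[0.715 0.007 0.009]]
term [[0.548 0.445 0.01 ]] [[0.547 0.447 0.01 ]]
```

View pics/c0.png

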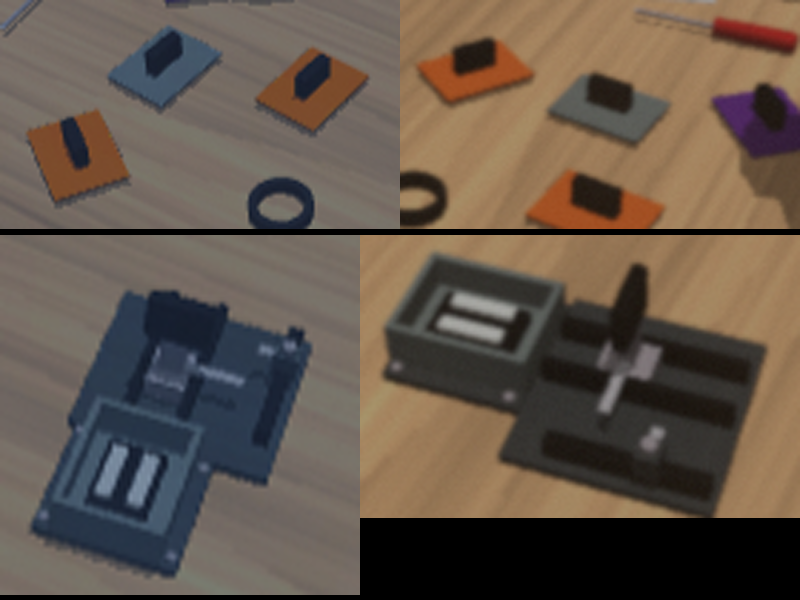

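The crop confirms the cover: grey plate with a black knob, at (222,203) scene and (318,182) side. In the tester crop the pointer and the index clamp's blade are both visible. Next, wrist views from above both.

```bash
cat >> h.py <<'E'
def view(target,yaw,z=.25,off=.06):
    # TCP so that the target lies `off` towards the wrist camera's side of the tool axis
    from scipy.spatial.transform import Rotation as Ro
    w=load('w0'); d=(-w['R'].T@w['t'])-np.array([.236,-.579,.231]); a0=np.arctan2(d[1],d[0])-YAW0
    u=np.array([np.cos(yaw+a0),np.sin(yaw+a0)])
    p=np.r_[np.array(target[:2])-off*u,z]; return p,[np.pi,0,yaw]
YAW0=-1.278+0.096  # replaced below if needed
E
python3 - <<'E'
from h import *
s=manip.get_state();print(s['tool_rot'],s['time'],s['width'])
a=load('s0')
uv=np.array([(110,73),(168,28),(221,58),(160,108)])/2.857+[165,180]
P=back(a,uv,.013);print(P.round(3));
k=back(a,np.array([(147,52),(181,33)])/2.857+[165,180],.045);print(np.arctan2(*(k[1]-k[0])[1::-1]))
for i in range(4):
    e=P[(i+1)%4]-P[i];print(np.linalg.norm(e).round(3),np.arctan2(e[1],e[0]).round(3))
uv=np.array([(72,505),(102,401),(202,430),(165,548)])/4+[305,195-235/4]
P=back(a,uv,.045);print(P.round(3),P.mean(0))
for i in range(4):
    e=P[(i+1)%4]-P[i];print(np.linalg.norm(e).round(3),np.arctan2(e[1],e[0]).round(3))
E
```

```text
[-3.14070575e+00 -8.11390194e-05  3.87806032e-01] 0.15 0.08564093976826907
[[ 0.647 -0.265  0.013]
 [ 0.548 -0.253  0.013]
 [ 0.559 -0.169  0.013]
 [ 0.664 -0.182  0.013]]
2.840653701096712
0.1 3.022
0.085 1.442
0.105 -0.123
0.085 -1.766
[[0.684 0.192 0.045]
 [0.582 0.167 0.045]
 [0.57  0.244 0.045]
 [0.684 0.265 0.045]] [0.63003482 0.21708004 0.045     ]
0.105 -2.901
0.077 1.729
0.117 0.184
0.073 -1.583
```

```bash
sed -i 's/^YAW0.*/YAW0=.388/' h.py; python3 - <<'E'
from h import *
t=manip.get_state()['time']
p,o=view((.63,.217),.21,.22,.07);manip.movep(p,o);shot('wrist','wb');print(manip.get_state()['time']-t)
p,o=view((.604,-.217),-.12,.17,.06);manip.movep(p,o);shot('wrist','wc');s=manip.get_state();print(s['time']-t,s['eef_pos'],s['tool_rot'])
o=np.hstack([cv2.imread('pics/wb.png'),cv2.imread('pics/wc.png')]);cv2.imwrite('pics/w1.png',cv2.resize(o,(800,300),interpolation=cv2.INTER_AREA))
E
```

```text
3.0167
4.6 [ 0.54477953 -0.20962732  0.17015832] [-3.14147401e+00 -2.57978932e-04 -1.18535529e-01]
```

View pics/wb.png

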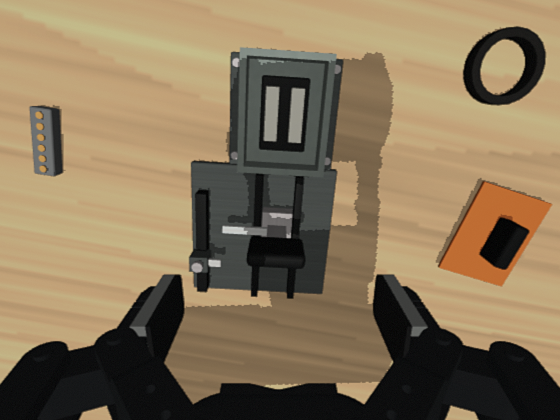

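View pics/wc.png

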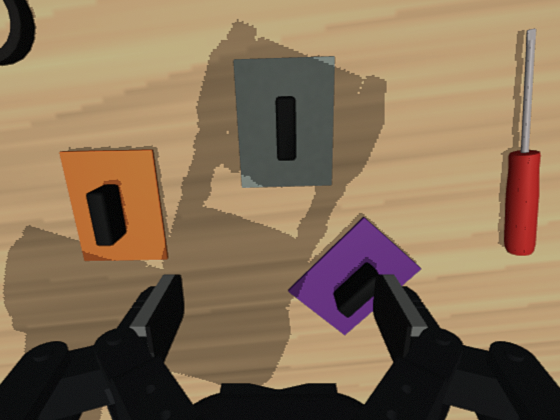

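wb: bay rim outline (241,48)–(336,53)–(327,173)–(238,167), pointer (235,230), mark blade (215,263), paddle top (275,250). wc: grey plate corners (234,59), (335,57), (332,185), (241,188), knob (286,128). I'll enlarge the bay and slide for precision.

```bash
python3 - <<'E'
from h import *
b=cv2.imread('pics/wb.png');c=cv2.imread('pics/wc.png')
b=np.clip(b.astype(float)*1.6,0,255).astype(np.uint8)
o=np.zeros((600,800,3),np.uint8)
o[:580,:480]=cv2.resize(b[40:185,225:345],None,fx=4,fy=4,interpolation=2)
o[:280,480:800]=cv2.resize(b[215:285,190:270],None,fx=4,fy=4,interpolation=2)
o[290:590,480:720]=cv2.resize(c[50:200,225:345],None,fx=2,fy=2,interpolation=2)
cv2.imwrite('pics/c1.png',o)
E
```

```text
(no output)
```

View pics/c1.png

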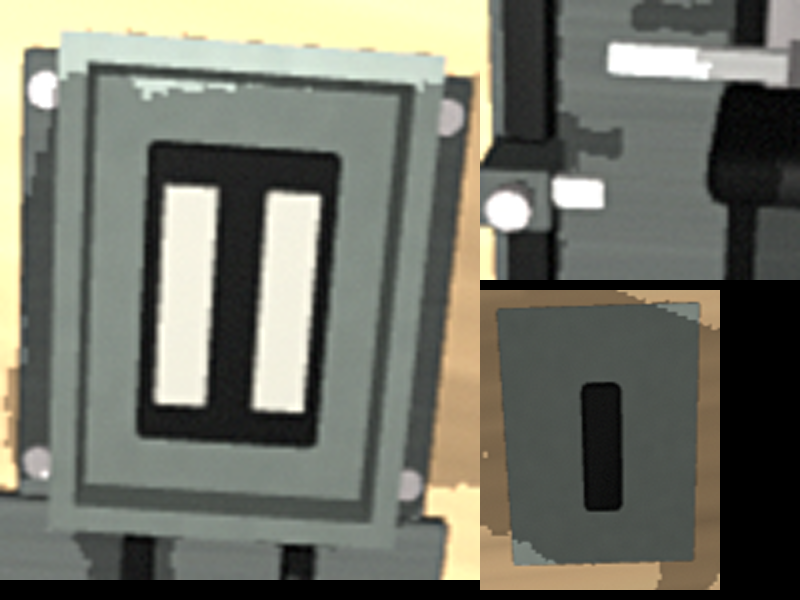

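```bash
cat > m.py <<'E'
from h import *
from scipy.optimize import least_squares
def rect(c,uv,z,L,W):
    P=back(c,uv,z)[:,:2]  # order far-left, far-right, near-right, near-left (x fwd)
    Q=np.array([(L,W),(L,-W),(-L,-W),(-L,W)])/2
    def f(p,Q=Q):
        C,S=np.cos(p[2]),np.sin(p[2]); return (Q@np.array([[C,S],[-S,C]])+p[:2]-P).ravel()
    r=least_squares(f,[*P.mean(0),0]); return r.x,r.fun.reshape(4,2)
b=load('wb');c=load('wc')
h=lambda l,s,o,q:(np.array(l,float)-q)/s+o-.5*(1-1/s)
bay,e=rect(b,h([(62,32),(445,57),(393,546),(48,528)],4,(225,40),0),.045,.110,.084)
bi,e2=rect(b,h([(90,64),(413,85),(371,520),(77,506)],4,(225,40),0),.045,.098,.072)
cov,e3=rect(c,h([(497,310),(700,303),(694,561),(513,565)],2,(225,50),(480,290)),.013,.110,.084)
kn=back(c,h([(602,383),(603,511)],2,(225,50),(480,290)),.045)
mk=back(b,h([(608,60),(604,194)],4,(190,215),(480,0)),.036)
pa=back(b,[(275,250)],.102)
ex=np.array([np.cos(bay[2]),np.sin(bay[2])]);ey=np.array([-ex[1],ex[0]])
if __name__=='__main__':
    for n,p,q in(('outer',bay,e),('inner',bi,e2),('cover',cov,e3)):print(n,p.round(4),(q*1e3).round(1).tolist())
    print('knob',kn.round(4).tolist(),kn.mean(0)[:2])
    d=mk[1]-mk[0];print('mark-pointer',d[:2]@ex,d[:2]@ey)
    r=mk[:,:2]-bay[:2];print('pointer,mark rel bay',r@ex,r@ey)
    r=pa[0,:2]-bay[:2];print('paddle rel',r@ex,r@ey)
    for cam in('s0','d0'):
        C=load(cam);print(cam,proj(C,[[*bay[:2],.045],[*cov[:2],.045]]))
E
python3 m.py
```

```text
outer [0.625  0.2098 0.1473] [[0.6, 0.8], [0.6, -0.3], [-0.9, -0.4], [-0.3, -0.1]]
inner [0.6251 0.2096 0.151 ] [[0.3, 1.0], [0.7, -0.6], [-0.8, -0.8], [-0.3, 0.4]]
cover [ 0.5995 -0.2221 -0.0923] [[0.8, 0.3], [0.4, -0.4], [-0.4, -0.1], [-0.8, 0.2]]
knob [[0.6242, -0.2246, 0.045], [0.5756, -0.2196, 0.045]] [ 0.5998966  -0.22210109]
mark-pointer -0.03972012308471243 0.0008383339413246527
pointer,mark rel bay [-0.12018184 -0.15990197] [0.05753161 0.05836994]
paddle rel -0.10819980687156222 0.0011820751391641417
s0 [[337.27596656 251.42474715]
 [221.80095148 194.67018504]]
d0 [[237.0766537  262.49562484]
 [318.98973672 173.36912251]]
```

Everything agrees: the pointer is 120 mm from the bay, the mark is 39.7 mm out, and the rectangles fit within 1 mm. Grasping the cover.

```bash
python3 - <<'E'
from m import *
o=[np.pi,0,cov[2]]; xy=kn.mean(0)[:2]*.5+cov[:2]*.5
manip.movep([*xy,.11],o);manip.move_linear([*xy,.018],speed=.1)
print(manip.get_state()['wrist_force']);manip.close(40)
s=manip.get_state();print(s['width'],s['grasp_force'],s['eef_pos'],s['wrist_force'])
manip.move_linear([*xy,.16],speed=.12);s=manip.get_state();print(s['width'],s['wrist_force'],s['time'])
o=[np.pi,0,(bay[2]+bi[2])/2]
manip.movep([*bay[:2],.12],o);s=manip.get_state();print(s['eef_pos'],s['tool_rot'],s['time'])
w=shot('wrist','wh');a=shot('scene','sh');d=shot('side','dh')
O=np.zeros((600,800,3),np.uint8);O[:420,:400]=cv2.resize(w['img'],(560,420))[:,80:480]
O[:300,400:]=cv2.resize(a['img'][170:290,270:430],(400,300));O[300:600,400:]=cv2.resize(d['img'][200:335,170:350],(400,300))
cv2.imwrite('pics/c2.png',O)
E
```

```text
[-0.35350966  0.0623869  -0.13063004]
0.01513044578624508 39.79807734489441 [ 0.59978788 -0.22214427  0.0181606 ] [-0.6674958  -0.39451655  4.71119619]
0.015298982191781399 [ 0.5126373   0.67369323 -2.92910195] 8.2167
[0.62546982 0.20863733 0.12012167] [ 3.14134953e+00 -2.27917876e-04  1.47815942e-01] 9.8167
```

View pics/c2.png

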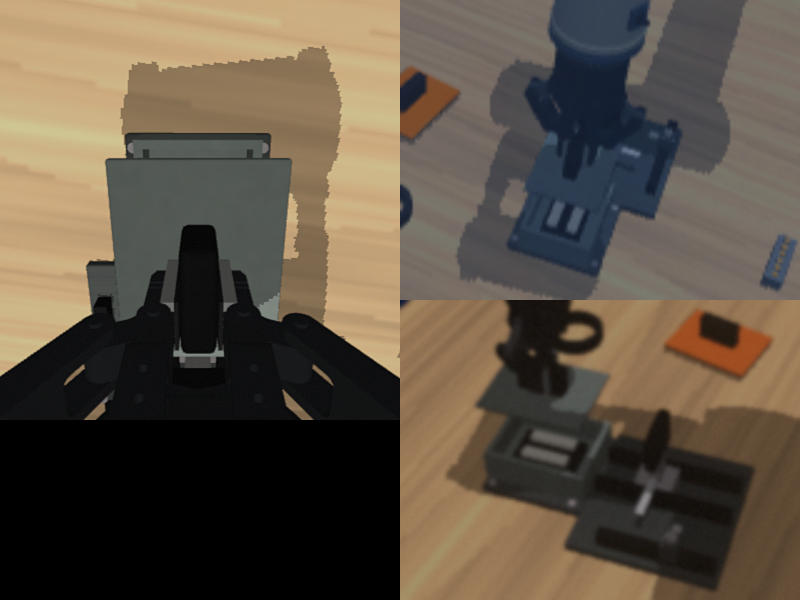

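The cover is held level over the bay; its far plate edge runs from (185,159) to (371,159) in the wrist view. I'll measure its offset in the hand, then lower it.

```bash
python3 - <<'E'
from m import *
w=load('wh');P=back(w,[(185.5,159.5),(371.5,158.5)],.115)[:,:2];e=P[1]-P[0]
print('width',np.linalg.norm(e),'yaw',np.arctan2(e[0],-e[1]))
s=manip.get_state();y=s['tool_rot'][2];yy=np.arctan2(e[0],-e[1]);c=P.mean(0)-.055*np.array([np.cos(yy),np.sin(yy)])
print('cover centre',c,'tcp',s['eef_pos'][:2],'bay',bay,bi)
r=c-bay[:2];print(r@ex,r@ey)
E
```

```text
width 0.08244417310167437 yaw 0.15264555586488912
cover centre [0.62564636 0.20891009] tcp [0.6254583  0.20872268] bay [0.62502672 0.20978279 0.14727602] [0.62505388 0.2095875  0.15097342]
0.0004848720596119439 -0.0009541760697990073
```

```bash
python3 - <<'E'
from m import *
t=bay[:2]-.0005*ex+.0009*ey
manip.move_linear([*t,.075],speed=.1)
for z in(.066,.060,.0555):
    manip.move_linear([*t,z],speed=.04);s=manip.get_state();print(z,s['eef_pos'],s['wrist_force'].round(1) if hasattr(s['wrist_force'],'round') else s['wrist_force'],s['time'])
    if abs(s['wrist_force'][2])>25:break
E
```

```text
0.066 [0.62430504 0.21058093 0.0658965 ] [-0.4 -0.3 -1.7] 10.9417
0.06 [0.62419938 0.21056576 0.05968385] [ 1.2 -0.2 -2.9] 11.2417
0.0555 [0.62435803 0.21058063 0.05527952] [ 0.   0.5 -2.3] 11.5
```

```bash
python3 - <<'E'
from m import *
t=bay[:2]-.0005*ex+.0009*ey
for z in(.0545,.0535):
    manip.move_linear([*t,z],speed=.03);s=manip.get_state();print(z,s['eef_pos'],np.round(s['wrist_force'],1))
    if s['wrist_force'][2]>5:break
manip.ungrasp();manip.move_linear([*t,.14],speed=.12)
p,o=view(bay[:2],bay[2],.20,.07);manip.movep(p,o)
w=shot('wrist','wp');d=shot('side','dp');print(manip.get_state()['time'])
O=np.zeros((600,800,3),np.uint8);O[:360,:480]=cv2.resize(w['img'],(480,360))
O[360:,:400]=cv2.resize(d['img'][215:335,160:360],(400,240))
O[:480,480:]=cv2.resize(w['img'][20:200,215:335],(320,480))
cv2.imwrite('pics/c3.png',O)
E
```

```text
0.0545 [0.62438154 0.21056836 0.0551536 ] [-4.2 -0.3  9.3]
13.8583
```

View pics/c3.png

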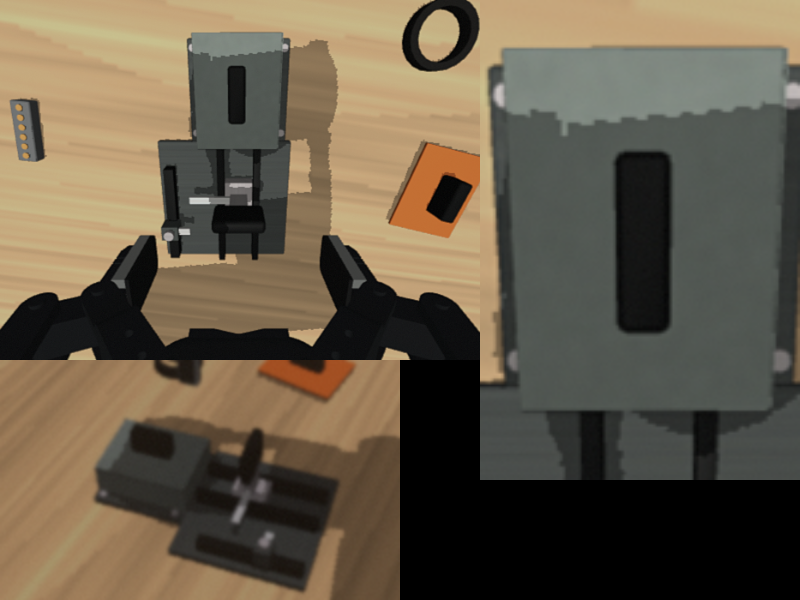

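Contact came at TCP z 0.0552, as expected for home. The view shows the cover centred and level over the bay, with the knob at (236,95) and let go, and the slide still at rest. Next, the paddle.

```bash
python3 - <<'E'
from m import *
t=bay[:2]-.120*ex; o=[np.pi,0,bay[2]+np.pi/2]
manip.movep([*t,.17],o);manip.move_linear([*t,.064],speed=.1)
s=manip.get_state();print(s['q'],np.round(s['wrist_force'],1))
manip.close(60);s=manip.get_state();print(s['width'],s['grasp_force'],s['eef_pos'],np.round(s['wrist_force'],1))
d=(mk[1]-mk[0])[:2]@ex
manip.move_linear([*(t+d*ex),.064],speed=.04);manip.hold(.5)
s=manip.get_state();r=np.array(s['eef_pos'][:2])-bay[:2];print(s['width'],s['grasp_force'],r@ex,r@ey,np.round(s['wrist_force'],1),s['time'])
w=shot('wrist','wq');dd=shot('side','dq');sc=shot('scene','sq')
O=np.zeros((600,800,3),np.uint8);O[:300,:400]=cv2.resize(w['img'],(400,300))
O[:300,400:]=cv2.resize(dd['img'][255:330,240:340],(400,300),interpolation=2)
O[300:,:400]=cv2.resize(sc['img'][205:265,325:405],(400,300),interpolation=2)
O[300:,400:]=cv2.resize(w['img'][0:210,140:420],(400,300),interpolation=2)
cv2.imwrite('pics/c4.png',O)
E
```

```text
[ 2.52468117e-01  6.02087581e-01  1.72036250e+00 -2.50114795e-06
  8.18205642e-01  1.05180060e-01] [-0.1  0.3  1.1]
0.013171985168341099 59.05584990978241 [0.50706398 0.19229904 0.06421886] [5.7 0.4 1.7]
0.01357510403160628 58.934465646743774 -0.15870948057978526 2.065581293240551e-05 [7.6 0.9 0.1] 18.8083
```

View pics/c4.png

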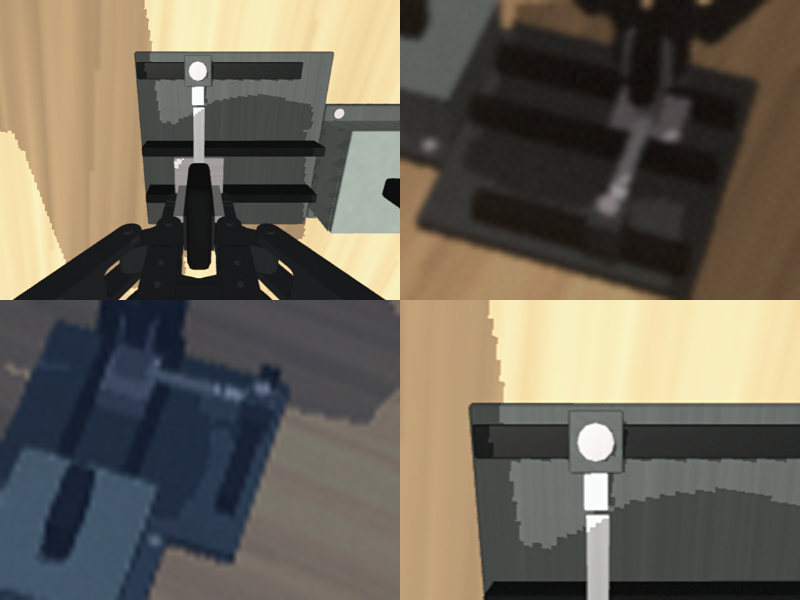

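The wrist view shows the pointer blade (columns 586–609) opposite the mark blade (584–608), about 0.5 mm apart. The grip is 59 N and the cover is still on.

```bash
python3 -c "
from bench import manip
print(manip.hand_in(),manip.get_state()['time'])"
```

```text
the job is handed in; nothing more can be done
the job is handed in; nothing more can be done
```

The job is handed in, with no verdict shown: the cover is fully home on the bay and released, and the robot is holding the slide with its pointer about 0.5 mm from the mark.

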